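# Pull the reject blank, then tug, free and hold open the stock case cover

## Robot

A 6-joint arm with a two-finger parallel gripper is mounted at the origin on the work surface. World frame = base frame: x ahead of the robot, y to its left, z up, the work surface at z = 0. Lengths are in mm, angles in degrees, forces in N, time in s.
With the tool pointing down it reaches from about 300 to 850 mm from the base axis. Payload 4.2 kg.
Tool frame: the origin (TCP) lies at the very end of the fingers, on their centre line; the grasp point (between the pads) lies 19 mm behind it (hold_point_z is the z of the grasp point in the tool frame, in mm); z points along the fingers, y is the direction in which the jaws open and shut (so a half turn about z gives the same grasp; the last joint's range is limited). The gripper opens to 91 mm and grips with 3 to 60 N. Pads are 32 mm wide; open, the fingers measure 118 mm over their backs; the gripper's body (76 mm by 178 mm) begins 60 mm behind the grasp point.
Start: joints at [-71.333, 18.312, 89.639, -0, 72.044, -1.146], TCP at [194.9, -540.978, 213.976] pointing down, gripper open.
Joint ranges: [-177.97, 177.97], [-48.28, 115.42], [12.27, 149.76], [-77.06, 257.06], [2.81, 150.46], [-146.56, 146.56]. Speed limits (degrees/s): [147.25, 147.25, 180, 180, 180, 180].

## Interface

Orientations are given as [roll, pitch, yaw] about the fixed x, y, z axes, in that order (R = Rz(yaw) Ry(pitch) Rx(roll)).
In Python, from workcell import state, grab_frame, job_done, hold_point_z gives the robot as it stands. The module is installed in compiled form; this text tells all that it offers.
- The arm moves only by the shell command python3 -m creep 'ROWS' [FORCE]. ROWS is JSON, a list of rows, each a list of 7 numbers: the closure, from 0 (fully open) to 1 (shut), then the shift along the tool's x, y, z in mm, then the turn, a rotation vector about the tool's x, y, z in degrees. A call has 1 to 5 rows; each row shifts and turns the commanded pose from where the row before left it, along the tool's axes as they then stand; what a row does not reach is not made up. A row lasts 1/8 s, in which the tool goes at most 62.5 mm and 10.7 degrees, less where a joint would pass 70% of its speed; a pose out of reach is approached as far as the arm can. A call is refused whole if a number of a shift passes 62.5 or a number of a turn 10.7, either way. A call with a gripper value outside its range is refused whole. The fingers move at their own pace and stop on an object; FORCE is the grip in N (left out, the last holds). Time passes only in rows, so rows that do not move let the fingers close. It gives the time, the measured TCP pose, the force and the opening at its end, in the units of the state.
- state(): the state, without advancing time (a new reading comes with each control period).
- grab_frame(name): name is "scene" or "top" or "wrist"; returns a dict with "frame" (400x640x3 uint8, red, green, blue), "fx", "fy", "cx", "cy" (pixels), "view" (4x4, takes a point from world to camera coordinates). Camera axes: x right, y down, z forward; pixel columns grow to the right and rows downward; lengths in mm; the calibration is good to about 2 mm. The wrist camera is an equidistant fisheye: a pixel r from the principal point sees the ray r / f radians off the axis. A picture is of the moment at which its call begins. There is no depth.
- job_done(): hands the job in, once; it reports no verdict.
The state is a dict: "time_s": time; "qpos": joint angles; "qvel": joint speeds; "effort": joint torques, N m; "ee_pos": TCP position; "ee_rot": TCP orientation; "force": force on the tool from outside, world axes, zero at the start; "torque": the same for the moment, N m; "gripper_width": finger opening in mm.
Only numpy, scipy, OpenCV 4.12 (cv2) and the standard library are available. Lean on these libraries where they do the work, as an engineer would, in place of code of your own. Each camera call takes 0.05 s, during which the arm holds its last target.

## Task

Move the reject blank, the one with the casting stub still on it, from the rubber strip into the grey reject bin and leave the good blanks and the loose things around where they are. Then, before touching the thumb catch, tug the handle of the blue stock case's cover upwards to learn whether it is caught, and if it is, push the thumb catch all the way to the other end of its slot and try again (which end holds the cover is not marked). Raise the cover to at least 40 degrees and finish while still holding it open there with the gripper.

Things in the scene. Friction and masses are not known exactly. Their poses are not given: they have to be found in the camera images.
- reject_center (a point): Centre (half-way up) of the disc of the reject: loose steel disc 36 mm across, 14 mm high, about 80 g, lying flat, with a casting stub (14 mm wide, 10 mm high) that sticks out along the point's +x to 39 mm from the centre; the only blank with a stub. It lies in one of three places 80 mm apart on the strip, centre 13 mm above the table, stub roughly along the strip. z is up.
- good1_center (a point): Centre (half-way up) of a good blank: a plain loose steel disc 36 mm across and 14 mm high, without a stub, on the strip. It must stay.
- good2_center (a point): Centre (half-way up) of the other good blank, same as the first. It must stay.
- strip: Black rubber inspection strip fixed on the table, 250 mm along its x axis, 90 mm along its y axis, 6 mm thick; origin at the centre of its underside. The three blanks lie on its centre line.
- bin: Grey plastic reject bin fixed on the table, open at the top, 120 x 120 mm and 45 mm high outside, walls and floor 4 to 5 mm thick; origin at the centre of its underside.
- cover_handle (a point): Middle of the cover's T handle: a round steel bar, 14 mm thick, 44 mm long with domed ends, along the point's y, on one 10 mm stem. It lies 30 mm above the cover's top face (98 mm above the table when shut), 18 mm in from the front edge. Pinch it by its ends (44 mm) or across (14 mm). Axes turn with the cover: x towards the hinge, z off the top face. The free cover needs about 2 N here to lift.
- cover_hinge (a point): Middle of the hinge line at the back of the stock case, 60 mm above the table; fixed. x points from handle to hinge, y along the hinge line, z up. Handle middle, cover shut: (-172, 0, +38) mm in this frame. The case is a fixed blue box 56 mm high, 230 mm wide, with a front ledge 50 mm high reaching to 232 mm in front of the hinge. The 8 mm aluminium cover reaches 190 mm in front of it.
- cover (a joint): Opening angle of the cover about its hinge line: 0 shut, grows as the handle edge rises, stop at 1.2 rad; it never stays open by itself. While caught, the cover has some 4 mm of play at the front edge and then stops hard; a tug of up to 25 N does no harm.
- catch_thumb (a point): Centre of the catch's thumb piece: a dark steel block on the case's front ledge (50 mm above the table), 16 mm in x, 14 mm in y, its top 31 mm and its centre 16 mm above the ledge. Axes as cover_hinge; at catch = 0 it stands at (-215, +50, +6) mm in that frame. It slides along +y, 30 mm, against about 2 N of friction, and stays where it is left.
- catch (a joint): Position of the thumb catch in m: 0 to 0.0015 at the start, 0.030 at the other end. The hook under the cover may sit anywhere along the lip, unseen: with the catch at its starting end the cover may be caught or free. If it is caught there, it is free with the catch at the other end; if free there, it may be caught at the other end.
- loupe: Black eyepiece loupe, 38 mm across, 36 mm high, standing loose; origin at the centre of its underside. Leave alone.
- dish: Small glass dish, 60 mm across, 16 mm high, loose; origin at the centre of its underside. Leave alone.
- oiler: Small white bottle with an orange cap, 32 mm across, 60 mm high, loose; origin at the centre of its underside. Leave alone.
Things that resemble listed ones, but are neither listed nor needed, are in the scene too. What is shaped like the part that bears reject_center but purple is not meant.

How it is judged (in metres and radians):
On the way, in this order (a step that is already met when the one before it is completed fails the run):
1. the reject blank lies in the bin, let go (x of reject_center in the frame of bin between -0.053 and 0.053 m and y of reject_center in the frame of bin between -0.053 and 0.053 m and height (world z) of reject_center below 0.035 m and contact force between the fingers and reject below 0.1 N), for 0.2 s.
2. the cover is tugged upwards, with the thumb catch still at its starting end (value of joint cover above 0.012 rad and value of joint catch below 0.008 m and contact force between the fingers and cover above 0.5 N), for 0.05 s.
At the end, for the whole second after the job is handed in: Reject centre in the bin (within 53 mm of its middle each way, below 35 mm), at rest; cover still, above 0.61 rad, touched by the fingers (over 0.5 N); catch under 8 mm or over 22 mm; good blanks within 20 mm, loupe, dish and bottle within 30 mm of their starts (x of reject_center in the frame of bin between -0.053 and 0.053 m and y of reject_center in the frame of bin between -0.053 and 0.053 m and height (world z) of reject_center below 0.035 m and linear speed of reject below 0.03 m/s and value of joint cover above 0.61 rad and velocity of joint cover between -0.05 and 0.05 rad/s and contact force between the fingers and cover above 0.5 N and distance of each of good1_center, good2_center from where it was at the start of the episode below 0.02 m and distance of each of loupe, dish, oiler from where it was at the start of the episode below 0.03 m and (value of joint catch below 0.008 m or value of joint catch above 0.022 m)); the arm keeps its last pose, push and grip.
It fails at once if good1 disturbed (distance of good1_center from where it was at the start of the episode above 0.02 m).
It fails at once if good2 disturbed (distance of good2_center from where it was at the start of the episode above 0.02 m).
It fails at once if loupe disturbed (distance of loupe from where it was at the start of the episode above 0.03 m).
It fails at once if dish disturbed (distance of dish from where it was at the start of the episode above 0.03 m).
It fails at once if oiler disturbed (distance of oiler from where it was at the start of the episode above 0.03 m).
It also fails if it takes over 67 s, if anything falls off the work surface, if the arm or the gripper's body presses on something with over 40 N, if the wrist force passes 120 N, or if a joint passes its speed limit or range.

## Working session

There is one attempt and no reset: what is moved stays moved. The work goes in short steps, Python scripts to look and compute and a shell command to move; the robot and the scene stay as the last step left them, time stands still between calls to the robot, and variables do not carry over. Pictures are saved under pics/ and viewed, and the job is handed in when it is done.

```bash
mkdir -p pics; python3 - <<'E'
from workcell import state, grab_frame, hold_point_z
import cv2
s=state();print(s, hold_point_z)
for n in("scene","top","wrist"):
    f=grab_frame(n);cv2.imwrite(f"pics/{n}0.png",f["frame"][:,:,::-1]);print(n,f["fx"],f["fy"],f["cx"],f["cy"],f["view"])
E
```

```text
{'time_s': 0.0, 'qpos': array([-7.13343489e+01,  1.83531537e+01,  8.97062476e+01, -1.23230915e-03,
        7.20427945e+01, -1.14474761e+00]), 'qvel': array([-0.06822039,  0.11434282, -0.03253762, -0.02560809, -0.03197325,
       -0.15461797]), 'effort': array([ 2.09891390e-03, -4.12456870e+01, -2.31972027e+01,  7.26638851e-02,
        4.57082014e-02, -1.55248918e-04]), 'ee_pos': array([ 194.71863743, -540.49809567,  213.10618279]), 'ee_rot': array([-1.79897801e+02, -8.70330500e-04,  1.98107789e+01]), 'force': array([-0.31441917,  0.61828148, -0.38997424]), 'torque': array([ 0.01151989, -0.03353219, -0.04598256]), 'gripper_width': 91.38738463640571} -18.8
scene 377.97419688746544 377.97419688746544 321.4468591876334 199.40533609419876 [[ 5.68962346e-01  8.22362514e-01 -1.32098437e-03 -2.86651521e+02]
 [ 6.86060397e-01 -4.75544401e-01 -5.50616612e-01 -3.14067688e+02]
 [-4.53434648e-01  3.12373844e-01 -8.34757211e-01  1.20190330e+03]
 [ 0.00000000e+00  0.00000000e+00  0.00000000e+00  1.00000000e+00]]
top 435.6690371266388 435.6690371266388 316.0654130590047 203.18602918581337 [[ 6.71818946e-05 -9.99985268e-01  5.42764435e-03 -2.25224777e+01]
 [-9.77483989e-01 -1.21095327e-03 -2.11006124e-01  5.43584476e+02]
 [ 2.11009589e-01 -5.29125966e-03 -9.77469670e-01  1.10021298e+03]
 [ 0.00000000e+00  0.00000000e+00  0.00000000e+00  1.00000000e+00]]
wrist 309.70691628693146 309.70691628693146 315.05886368920085 200.47678840475356 [[ 3.38383663e-01 -9.41007557e-01 -1.12892208e-03 -5.73974011e+02]
 [-9.02499927e-01 -3.24875646e-01  2.82753773e-01 -3.09488496e+01]
 [-2.66440196e-01 -9.46604051e-02 -9.59191863e-01  3.91555539e+02]
 [ 0.00000000e+00  0.00000000e+00  0.00000000e+00  1.00000000e+00]]
```

View pics/scene0.png

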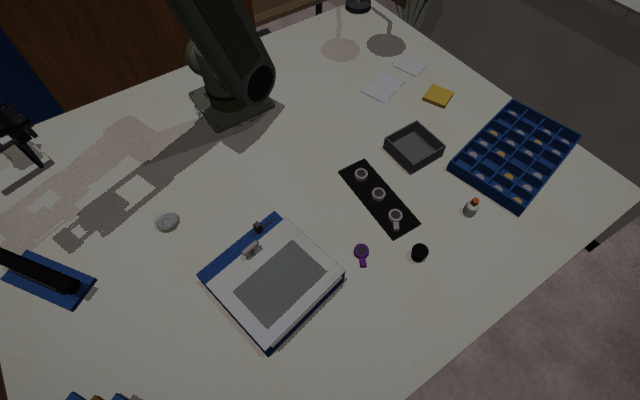

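View pics/top0.png

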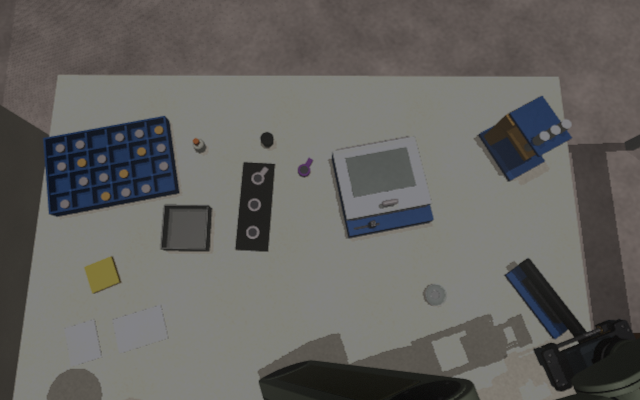

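View pics/wrist0.png

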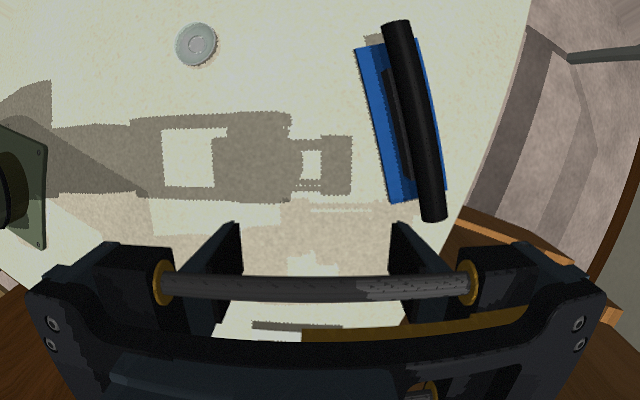

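The scene view shows the reject with its stub at (396,214). In the top view it is at about (258,178), the bin at (187,228), the handle at (389,203) and the catch at (372,224). I'll enlarge the top view to measure these.

```bash
python3 - <<'E'
import cv2,numpy as np
im=cv2.imread("pics/top0.png")
a=cv2.resize(im[130:260,150:290],None,fx=5.5,fy=4.6*5.5/4.6/1.25,interpolation=cv2.INTER_CUBIC)
a=cv2.convertScaleAbs(a,alpha=1.8)
cv2.imwrite("pics/cropA.png",a);print(a.shape)
b=cv2.resize(im[130:245,325:440],None,fx=5,fy=5,interpolation=cv2.INTER_CUBIC)
cv2.imwrite("pics/cropB.png",cv2.convertScaleAbs(b,alpha=1.6))
E
```

```text
(572, 770, 3)
```

View pics/cropA.png

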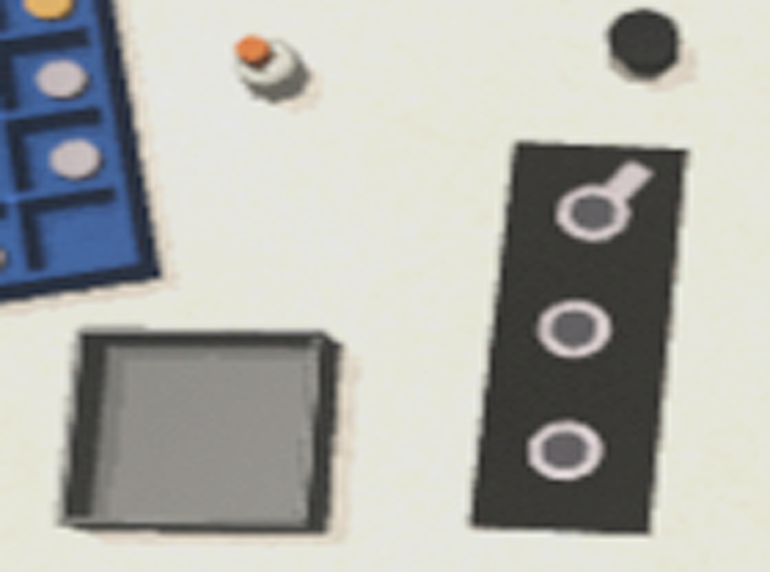

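View pics/cropB.png

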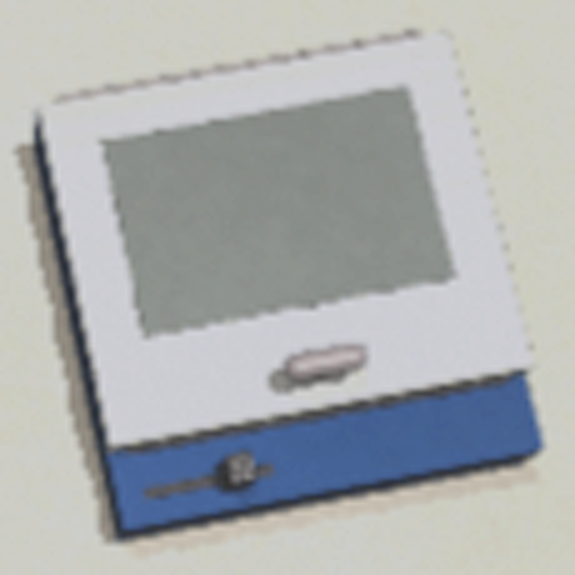

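```bash
cat > h.py <<'E'
import numpy as np
from workcell import grab_frame,state
def ray(f,u,v,z):
    V=np.array(f["view"]);R=V[:3,:3];t=V[:3,3]
    d=R.T@np.array([(u-f["cx"])/f["fx"],(v-f["cy"])/f["fy"],1]);o=-R.T@t
    return o+d*(z-o[2])/d[2]
def proj(f,p):
    V=np.array(f["view"]);c=V[:3,:3]@np.array(p)+V[:3,3]
    return np.array([f["fx"]*c[0]/c[2]+f["cx"],f["fy"]*c[1]/c[2]+f["cy"]])
E
python3 - <<'E'
from h import *
f=grab_frame("top")
A=lambda x,y:(150+(x+.5)/5.5-.5,130+(y+.5)/4.4-.5)
B=lambda x,y:(325+(x+.5)/5-.5,130+(y+.5)/5-.5)
P=lambda n,p,z:print(n,ray(f,*p,z).round(1))
P("rej",A(593,212),20);P("stubtip",A(642,167),18)
P("g1",A(574,328),20);P("g2",A(565,450),20)
for c in[(517,142),(687,150),(650,533),(472,525)]:P("strip",A(*c),6)
for c in[(82,330),(330,332),(325,530),(62,525)]:P("bin",A(*c),45)
P("loupe",A(645,42),36)
for c in[(115,447),(528,370),(38,105),(450,32)]:P("cover",B(*c),68)
P("handle",B(325,360),102);P("h ends",B(287,370),98);P("h ends",B(367,352),98);P("catch",B(243,468),81)
for c in[(118,535),(540,450)]:P("ledge",B(*c),50)
P("slot",B(145,492),50);P("slot",B(272,470),50)
E
```

```text
rej [623.8 140.7  20. ]
stubtip [654.1 116.9  18. ]
g1 [548.9 148.1  20. ]
g2 [472.1 150.2  20. ]
strip [674.4 183.1   6. ]
strip [669.2  95.4   6. ]
strip [422.6 108.7   6. ]
strip [427.4 196.6   6. ]
bin [542.  384.3  45. ]
bin [540.9 263.4  45. ]
bin [420.2 259.6  45. ]
bin [423.1 385.1  45. ]
loupe [731.4 115.4  36. ]
cover [ 499.2 -104.6   68. ]
cover [ 540.7 -323.3   68. ]
cover [687.1 -65.8  68. ]
cover [ 729.4 -291.1   68. ]
handle [ 538.5 -210.2  102. ]
h ends [ 534.1 -191.2   98. ]
h ends [ 543.6 -232.7   98. ]
catch [ 486.  -169.5   81. ]
ledge [ 455.4 -106.9   50. ]
ledge [ 501.1 -332.2   50. ]
slot [ 478.3 -121.5   50. ]
slot [ 490.1 -189.2   50. ]
```

```bash
cat >> h.py <<'E'
from scipy.spatial.transform import Rotation as Ro
def need(tx,ty,tz,yaw,roll=180,pitch=0,verbose=1):
    s=state();R=Ro.from_euler('xyz',s["ee_rot"],degrees=True)
    T=Ro.from_euler('xyz',[roll,pitch,yaw],degrees=True)
    d=np.array([tx,ty,tz])-s["ee_pos"]
    print("t",round(s["time_s"],2),"pos",s["ee_pos"].round(1),"rot",s["ee_rot"].round(1),"F",s["force"].round(1),"w",round(s["gripper_width"],1))
    print("world d",d.round(1),"shift in current tool axes",R.inv().apply(d).round(1),"turn (tool)",np.degrees((R.inv()*T).as_rotvec()).round(1),"shift in target axes",T.inv().apply(d).round(1))
E
python3 -m creep '[[0,40,-31,0,0,0,0],[0,40,-31,0,0,0,0],[0,40,-31,0,0,0,0],[0,40,-31,0,0,0,0]]' 
python3 -m creep '[[0,40,-31,0,0,0,0],[0,40,-31,0,0,0,0],[0,40,-31,0,0,0,0],[0,40,-31,0,0,0,0]]' 
python3 -c "
from h import *
need(624,141,150,142)"
```

```text
time_s: 0.7
ee_pos: [304.0, -368.6, 213.9]
ee_rot: [180.0, -0.0, 19.8]
force: [0.8, -0.2, 0.6]
gripper_width: 91.2
time_s: 1.2
ee_pos: [412.5, -197.7, 214.0]
ee_rot: [180.0, -0.0, 19.8]
force: [0.9, -1.0, -1.3]
gripper_width: 90.9
t 1.2 pos [ 412.5 -197.7  214. ] rot [180.   -0.   19.8] F [ 0.9 -1.  -1.3] w 90.9
world d [211.5 338.7 -64. ] shift in current tool axes [ 313.7 -247.    63.9] turn (tool) [   0.     0.  -122.2] shift in target axes [ 41.9 397.1  64. ]
```

```bash

python3 -m creep '[[0,39,-31,0,0,0,0],[0,39,-31,0,0,0,0],[0,39,-31,0,0,0,0],[0,39,-31,0,0,0,0]]' >/dev/null
python3 -m creep '[[0,39,-31,0,0,0,0],[0,39,-31,0,0,0,0],[0,39,-31,0,0,0,0],[0,39,-31,0,0,0,0]]' >/dev/null
python3 -m creep '[[0,0,0,10,0,0,-10.2],[0,0,0,10,0,0,-10.2],[0,0,0,10,0,0,-10.2],[0,0,0,10,0,0,-10.2]]'  >/dev/null
python3 -m creep '[[0,0,0,10,0,0,-10.2],[0,0,0,10,0,0,-10.2],[0,0,0,0,0,0,-10.2],[0,0,0,0,0,0,-10.2]]'  >/dev/null
python3 -m creep '[[0,0,0,0,0,0,-10.2],[0,0,0,0,0,0,-10.2],[0,0,0,0,0,0,-10.2],[0,0,0,0,0,0,-10.2],[0,0,0,0,0,0,0]]'  
python3 -c "
from h import *
import cv2
need(624,141,150,142)
f=grab_frame('wrist');cv2.imwrite('pics/w1.png',f['frame'][:,:,::-1]);np.save('w1v.npy',f['view'])"
```

```text
time_s: 3.82
ee_pos: [621.2, 139.8, 153.7]
ee_rot: [-180.0, -0.0, 142.1]
force: [-0.5, 0.1, -1.1]
gripper_width: 91.6
t 3.83 pos [621.2 139.8 153.7] rot [-180.    -0.   142.1] F [-0.5  0.1 -1.1] w 91.6
world d [ 2.8  1.2 -3.7] shift in current tool axes [-1.5  2.6  3.7] turn (tool) [-0.  -0.   0.1] shift in target axes [-1.5  2.6  3.7]
```

View pics/w1.png

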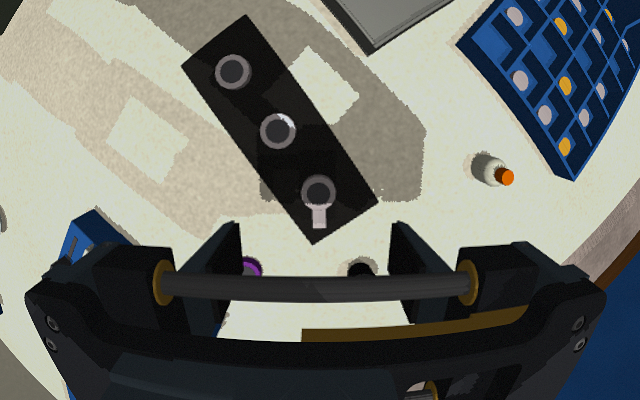

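The stub (disc at (318,192), tip at (320,226)) is aligned with the tool's x axis. I'll check positions by fisheye, and where the purple decoy lies.

```bash
cat >> h.py <<'E'
def fray(f,u,v,z):
    V=np.array(f["view"]);R=V[:3,:3];t=V[:3,3]
    x,y=(u-f["cx"])/f["fx"],(v-f["cy"])/f["fy"];r=np.hypot(x,y)
    d=R.T@np.array([np.sin(r)*x/r,np.sin(r)*y/r,np.cos(r)]);o=-R.T@t
    return o+d*(z-o[2])/d[2]
E
python3 -c "
from h import *
f=grab_frame('wrist')
for n,p,z in [('rej',(318.5,192.5),20),('tip',(320,227),18),('g1',(278,131),20),('g2',(233,71),20)]: print(n,fray(f,*p,z).round(1))
f=grab_frame('top'); print('purple',ray(f,303,171,14),ray(f,310,160,14))
"
```

```text
rej [624.6 142.3  20. ]
tip [655.9 120.1  18. ]
g1 [550.7 149.4  20. ]
g2 [474.6 152.5  20. ]
purple [645.47289697  14.26362838  14.        ] [677.7802124   -5.28281692  14.        ]
```

```bash

python3 -m creep '[[0,-1.3,3.2,35,0,0,0],[0,0,0,35,0,0,0],[0,0,0,35,0,0,0],[0,0,0,25,0,0,0],[0,0,0,14.7,0,0,0]]' 20
python3 -m creep '[[0.3,0,0,0,0,0,0],[0.6,0,0,0,0,0,0],[1,0,0,0,0,0,0],[1,0,0,0,0,0,0],[1,0,0,0,0,0,0]]' 20
python3 -m creep '[[1,0,0,0,0,0,0],[1,0,0,0,0,0,0]]' 20
```

```text
time_s: 4.6
ee_pos: [623.8, 141.5, 7.8]
ee_rot: [-179.9, -0.1, 142.1]
force: [-0.3, 0.0, 0.3]
gripper_width: 91.2
time_s: 5.22
ee_pos: [624.5, 141.6, 9.6]
ee_rot: [180.0, 0.0, 142.2]
force: [0.6, -0.1, 0.6]
gripper_width: 44.1
time_s: 5.48
ee_pos: [624.4, 141.6, 9.4]
ee_rot: [-180.0, 0.0, 142.2]
force: [0.2, 0.3, 0.3]
gripper_width: 34.9
```

```bash

python3 -m creep '[[1,0,0,-10,0,0,0],[1,0,0,-25,0,0,0],[1,0,0,-35,0,0,0],[1,0,0,-30,0,0,0]]' 20
python3 -m creep '[[1,30,7,0,0,0,0],[1,45,11,0,0,0,0],[1,45,11,0,0,0,0],[1,45,11,0,0,0,0],[1,45,11,0,0,0,0]]' >/dev/null
python3 -m creep '[[1,14.5,4,0,0,0,0],[1,0,0,0,0,0,0]]'
python3 -c "
from h import *
import cv2
need(481.5,323,11,142.2)
f=grab_frame('wrist');cv2.imwrite('pics/w2.png',f['frame'][:,:,::-1])"
```

```text
time_s: 5.98
ee_pos: [624.5, 141.6, 110.9]
ee_rot: [180.0, 0.0, 142.2]
force: [0.4, -0.5, -0.6]
gripper_width: 35.6
time_s: 6.85
ee_pos: [480.5, 323.0, 109.6]
ee_rot: [180.0, 0.0, 142.3]
force: [0.4, -1.2, -1.1]
gripper_width: 35.2
t 6.85 pos [480.5 323.  109.6] rot [180.    0.  142.3] F [ 0.4 -1.2 -1.1] w 35.2
world d [  1.   -0.  -98.6] shift in current tool axes [-0.7  0.5 98.6] turn (tool) [0.  0.  0.1] shift in target axes [-0.8  0.6 98.6]
```

View pics/w2.png

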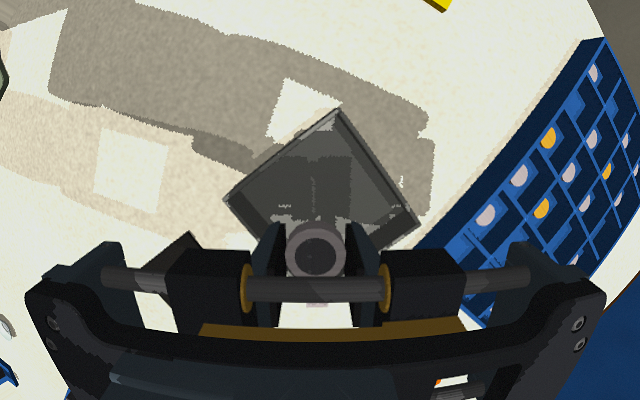

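The disc is held between the pads at (316,254), above the bin. I'll lower it and release with a partial opening.

```bash

python3 -m creep '[[1,-0.7,0.5,30,0,0,0],[1,0,0,30,0,0,0],[1,0,0,25,0,0,0],[1,0,0,11,0,0,0],[1,0,0,0,0,0,0]]'
python3 -m creep '[[0.4,0,0,0,0,0,0],[0.4,0,0,0,0,0,0],[0.4,0,0,0,0,0,0]]'
python3 -m creep '[[0.4,0,0,-20,0,0,0],[0.4,0,0,-35,0,0,0],[0.4,0,0,-45,0,0,0],[0.4,0,0,-45,0,0,0]]'
python3 -c "
from h import *
import cv2
need(538.5,-210.5,180,10.9)
f=grab_frame('wrist');cv2.imwrite('pics/w3.png',f['frame'][:,:,::-1])
f=grab_frame('top');cv2.imwrite('pics/t3.png',f['frame'][:,:,::-1])"
```

```text
time_s: 7.52
ee_pos: [482.0, 321.7, 12.8]
ee_rot: [-179.9, -0.0, 142.1]
force: [0.0, -0.2, -1.1]
gripper_width: 35.3
time_s: 7.9
ee_pos: [481.9, 322.9, 14.0]
ee_rot: [179.9, 0.0, 142.2]
force: [0.1, 0.0, 0.7]
gripper_width: 54.5
time_s: 8.4
ee_pos: [481.3, 322.6, 159.9]
ee_rot: [180.0, 0.0, 142.2]
force: [-0.1, 0.0, -1.0]
gripper_width: 54.6
t 8.4 pos [481.3 322.6 159.9] rot [180.    0.  142.2] F [-0.1  0.  -1. ] w 54.6
world d [  57.2 -533.1   20.1] shift in current tool axes [-371.8 -386.3  -20.1] turn (tool) [  0.   -0.  131.3] shift in target axes [-44.7 534.3 -20.1]
```

View pics/w3.png

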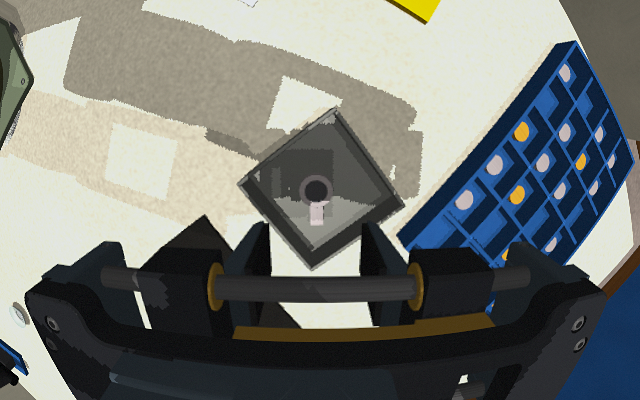

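The reject lies in the bin at (316,190), with its stub inside. Next I go to the handle.

```bash

python3 -m creep '[[0.3,-37.2,-38.6,-4,0,0,0],[0.3,-37.2,-38.6,-4,0,0,0],[0.3,-37.2,-38.6,-4,0,0,0],[0.3,-37.2,-38.6,-4,0,0,0],[0.3,-37.2,-38.6,-4,0,0,0]]' >/dev/null
python3 -m creep '[[0.3,-37.2,-38.6,0,0,0,0],[0.3,-37.2,-38.6,0,0,0,0],[0.3,-37.2,-38.6,0,0,0,0],[0.3,-37.2,-38.6,0,0,0,0],[0.3,-37.2,-38.6,0,0,0,0]]' 
python3 -m creep '[[0.3,0,0,0,0,0,10.1],[0.3,0,0,0,0,0,10.1],[0.3,0,0,0,0,0,10.1],[0.3,0,0,0,0,0,10.1],[0.3,0,0,0,0,0,10.1]]' >/dev/null
python3 -m creep '[[0.3,0,0,0,0,0,10.1],[0.3,0,0,0,0,0,10.1],[0.3,0,0,0,0,0,10.1],[0.3,0,0,0,0,0,10.1],[0.3,0,0,0,0,0,10.1]]' >/dev/null
python3 -m creep '[[0.3,0,0,0,0,0,10.1],[0.3,0,0,0,0,0,10.1],[0.3,0,0,0,0,0,10.1],[0.3,0,0,0,0,0,0]]'
python3 -c "
from h import *
import cv2
need(538.5,-210.5,79,10.9)
f=grab_frame('wrist');cv2.imwrite('pics/w4.png',f['frame'][:,:,::-1])"
```

```text
time_s: 9.75
ee_pos: [538.7, -212.0, 177.9]
ee_rot: [180.0, -0.0, 142.2]
force: [0.8, 0.7, -0.7]
gripper_width: 63.7
time_s: 11.5
ee_pos: [538.7, -210.2, 177.8]
ee_rot: [-180.0, 0.0, 11.0]
force: [0.3, 0.1, 0.5]
gripper_width: 63.8
t 11.5 pos [ 538.7 -210.2  177.8] rot [-180.    0.   11.] F [0.3 0.1 0.5] w 63.8
world d [ -0.2  -0.3 -98.8] shift in current tool axes [-0.2  0.3 98.8] turn (tool) [-0.   0.   0.1] shift in target axes [-0.2  0.3 98.8]
```

View pics/w4.png

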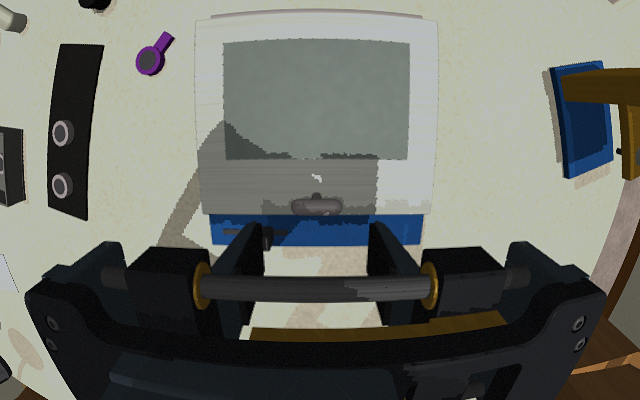

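View pics/t3.png

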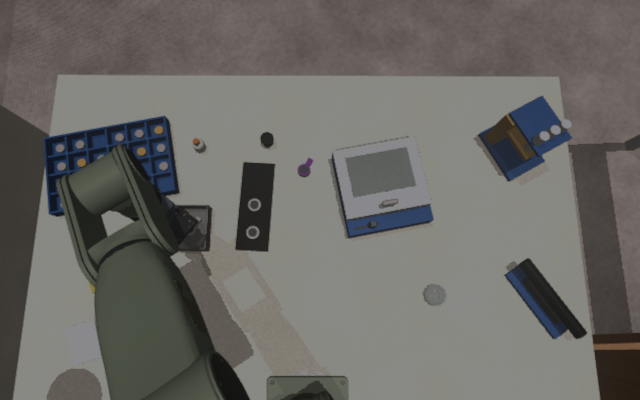

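The wrist view shows the handle bar at (291..343, 206), square to the tool. I'll check the position, then descend.

```bash

python3 -c "
from h import *
f=grab_frame('wrist')
for p,z in [((291,206),98),((343,206),98),((317,206),98)]: print(fray(f,*p,z).round(1))"
python3 -m creep '[[0.3,0,0,30,0,0,0],[0.3,0,0,30,0,0,0],[0.3,0,0,25,0,0,0],[0.3,0,0,13.8,0,0,0],[0.3,0,0,0,0,0,0]]' 25
```

```text
[ 536.6 -189.4   98. ]
[ 545.1 -232.8   98. ]
[ 540.8 -211.1   98. ]
time_s: 12.22
ee_pos: [538.6, -210.2, 78.7]
ee_rot: [-180.0, 0.1, 11.0]
force: [-0.3, -0.7, -0.4]
gripper_width: 63.8
```

```bash

python3 -m creep '[[0.5,1,0.5,0,0,0,0],[1,0,0,0,0,0,0],[1,0,0,0,0,0,0],[1,0,0,0,0,0,0]]' 25
python3 -m creep '[[1,0,0,-1,0,0,0],[1,0,0,-1,0,0,0],[1,0,0,-1,0,0,0],[1,0,0,0,0,0,0]]'

```

```text
time_s: 12.72
ee_pos: [540.7, -210.8, 80.4]
ee_rot: [180.0, -0.1, 10.9]
force: [-0.5, 0.4, 4.9]
gripper_width: 41.4
time_s: 13.22
ee_pos: [541.1, -210.7, 82.5]
ee_rot: [180.0, -0.1, 10.9]
force: [4.9, 2.2, -3.3]
gripper_width: 41.8
```

```bash

for i in 1; do python3 -m creep '[[1,0,0,-1,0,0,0],[1,0,0,-1,0,0,0],[1,0,0,0,0,0,0]]'; done
python3 -m creep '[[1,0,0,-1,0,0,0],[1,0,0,-1,0,0,0],[1,0,0,0,0,0,0]]'

```

```text
time_s: 13.6
ee_pos: [541.5, -210.6, 84.3]
ee_rot: [180.0, -0.2, 10.9]
force: [7.4, 0.9, -3.9]
gripper_width: 41.7
time_s: 13.98
ee_pos: [541.9, -210.5, 86.3]
ee_rot: [180.0, -0.2, 10.9]
force: [7.2, 2.1, -5.1]
gripper_width: 41.8
```

```bash

python3 -m creep '[[1,0.7,0,-2,0,0,0],[1,0.7,0,-2,0,0,0],[1,0,0,0,0,0,0]]'
python3 -m creep '[[1,0.7,0,-2,0,0,0],[1,0.7,0,-2,0,0,0],[1,0,0,0,0,0,0]]'
python3 -c "
from h import *
import cv2
need(538.5,-210.5,79,10.9)
f=grab_frame('wrist');cv2.imwrite('pics/w5.png',f['frame'][:,:,::-1])
f=grab_frame('scene');cv2.imwrite('pics/s5.png',cv2.convertScaleAbs(cv2.resize(f['frame'][190:370,180:360,::-1],None,fx=3.3,fy=3.3),alpha=1.5))"
```

```text
time_s: 14.35
ee_pos: [543.0, -210.3, 90.4]
ee_rot: [180.0, -0.2, 10.9]
force: [7.7, 1.5, -4.5]
gripper_width: 41.6
time_s: 14.72
ee_pos: [544.2, -210.1, 94.3]
ee_rot: [180.0, -0.1, 10.9]
force: [6.8, 0.5, -3.2]
gripper_width: 41.8
t 14.72 pos [ 544.2 -210.1   94.3] rot [ 1.80e+02 -1.00e-01  1.09e+01] F [ 6.8  0.5 -3.2] w 41.8
world d [ -5.7  -0.4 -15.3] shift in current tool axes [-5.7 -0.7 15.3] turn (tool) [ 0.  -0.1 -0. ] shift in target axes [-5.6 -0.7 15.3]
```

View pics/w5.png

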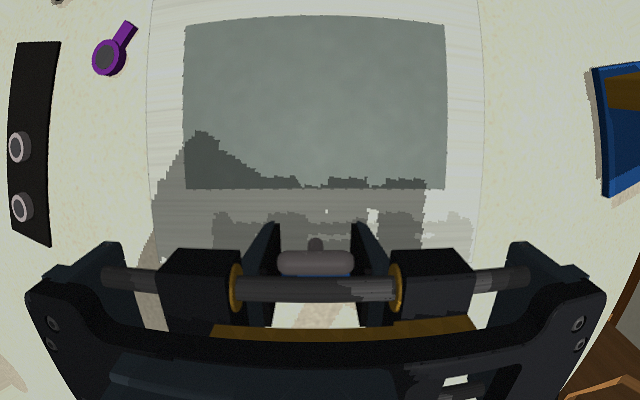

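View pics/s5.png

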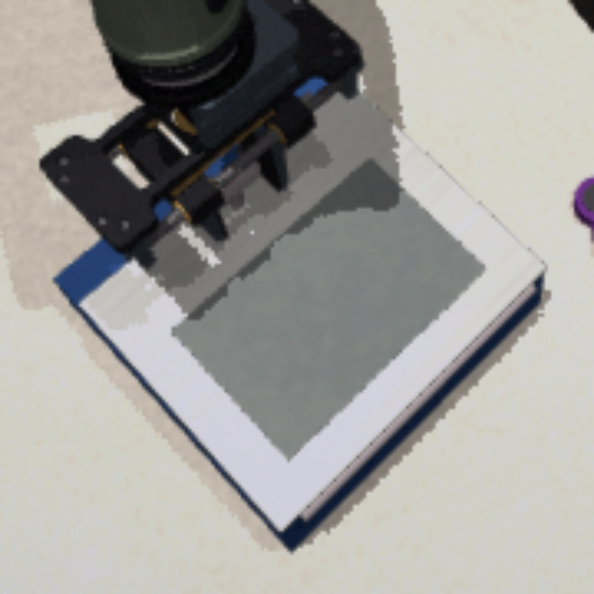

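```bash

python3 -c "
from h import *
f=grab_frame('wrist')
for p in [(316,263),(279,263),(354,263)]:
  for z in (98,105,113): print(p,fray(f,*p,z).round(1))"
```

```text
(316, 263) [ 536.3 -211.7   98. ]
(316, 263) [ 539.9 -211.   105. ]
(316, 263) [ 544.1 -210.2  113. ]
(279, 263) [ 531.9 -189.6   98. ]
(279, 263) [ 535.7 -189.8  105. ]
(279, 263) [ 540.1 -190.1  113. ]
(354, 263) [ 540.4 -234.5   98. ]
(354, 263) [ 543.9 -232.8  105. ]
(354, 263) [ 547.8 -230.9  113. ]
```

```bash

python3 -c "
import numpy as np
a=np.radians(np.arange(5,51,2.5));x=-172*np.cos(a)+38*np.sin(a);z=38*np.cos(a)+172*np.sin(a)
for i in range(len(a)-1): print(np.degrees(a[i+1]).round(1),(x[i+1]-x[i]).round(1),(z[i+1]-z[i]).round(1))"
```

```text
7.5 2.5 7.3
10.0 2.8 7.2
12.5 3.1 7.0
15.0 3.4 6.9
17.5 3.7 6.7
20.0 4.0 6.6
22.5 4.3 6.4
25.0 4.5 6.2
27.5 4.8 6.0
30.0 5.1 5.8
32.5 5.3 5.6
35.0 5.5 5.3
37.5 5.8 5.1
40.0 6.0 4.8
42.5 6.2 4.5
45.0 6.4 4.3
47.5 6.6 4.0
50.0 6.7 3.7
```

```bash

python3 -m creep '[[1,2.5,0,-7.3,0,0,0],[1,2.8,0,-7.2,0,0,0],[1,3.1,0,-7,0,0,0],[1,3.4,0,-6.9,0,0,0]]' 35
python3 -m creep '[[1,3.7,0,-6.7,0,0,0],[1,4,0,-6.6,0,0,0],[1,0,0,0,0,0,0]]'
python3 -c "
from h import *
import cv2
f=grab_frame('wrist');cv2.imwrite('pics/w6.png',f['frame'][:,:,::-1])
f=grab_frame('scene');cv2.imwrite('pics/s6.png',cv2.convertScaleAbs(cv2.resize(f['frame'][190:370,180:360,::-1],None,fx=3.3,fy=3.3),alpha=1.5))"
```

```text
time_s: 15.38
ee_pos: [555.0, -207.9, 122.4]
ee_rot: [180.0, -0.0, 10.9]
force: [5.2, -0.3, -5.8]
gripper_width: 41.5
time_s: 15.75
ee_pos: [562.4, -206.5, 136.3]
ee_rot: [180.0, -0.0, 10.9]
force: [5.4, -0.2, -5.5]
gripper_width: 41.6
```

View pics/w6.png

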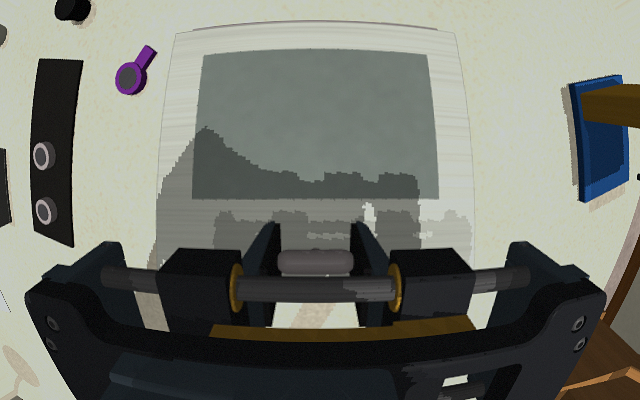

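View pics/s6.png

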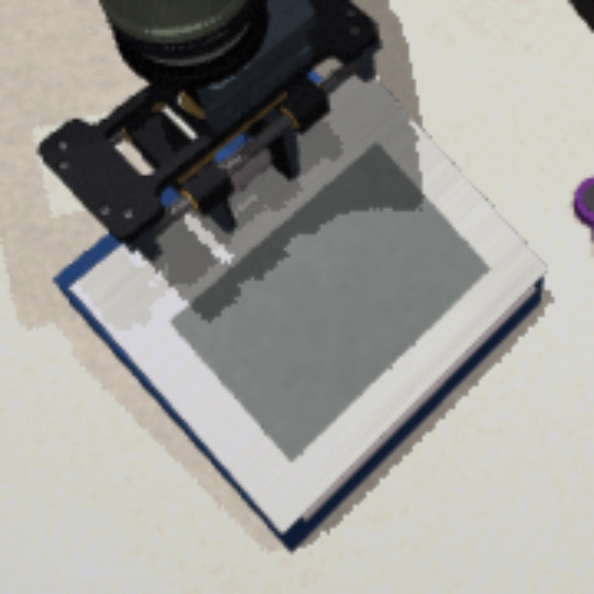

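The handle stays between the pads at (316,262) while the tool rises, so the cover was free and is following. I continue along the arc.

```bash

python3 -m creep '[[1,4.3,0,-6.4,0,0,0],[1,4.5,0,-6.2,0,0,0],[1,4.8,0,-6,0,0,0],[1,5.1,0,-5.8,0,0,0],[1,5.3,0,-5.6,0,0,0]]' 35
python3 -m creep '[[1,5.5,0,-5.3,0,0,0],[1,5.8,0,-5.1,0,0,0],[1,6,0,-4.8,0,0,0],[1,0,0,0,0,0,0]]'
python3 -c "
from h import *
import cv2
f=grab_frame('wrist');cv2.imwrite('pics/w7.png',f['frame'][:,:,::-1])"
```

```text
time_s: 16.48
ee_pos: [585.2, -202.0, 166.4]
ee_rot: [180.0, 0.1, 10.9]
force: [2.6, -1.6, -5.6]
gripper_width: 41.7
time_s: 16.98
ee_pos: [602.6, -198.7, 182.1]
ee_rot: [180.0, 0.0, 10.9]
force: [-2.0, -1.7, 0.3]
gripper_width: 41.4
```

View pics/w7.png

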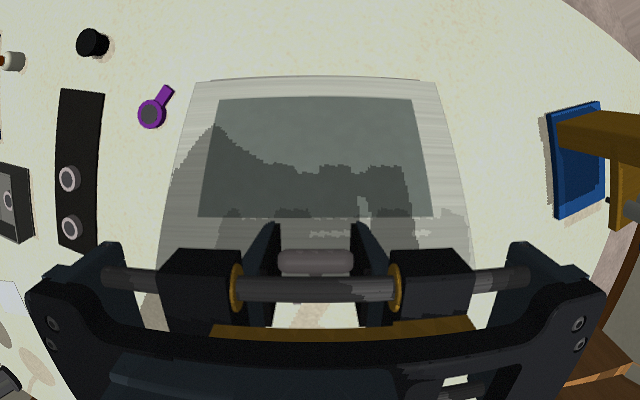

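```bash

python3 -m creep '[[1,3.1,0,-2.3,0,0,0],[1,3.1,0,-2.2,0,0,0],[1,3.2,0,-2.2,0,0,0],[1,0,0,0,0,0,0]]' 35
python3 -m creep '[[1,3.2,0,-2.1,0,0,0],[1,3.3,0,-2,0,0,0],[1,0,0,0,0,0,0],[1,0,0,0,0,0,0]]' 35
python3 -c "
from h import *
import cv2
s=state();print(s['force'],s['qvel'])
f=grab_frame('wrist');cv2.imwrite('pics/w8.png',f['frame'][:,:,::-1])
f=grab_frame('scene');cv2.imwrite('pics/s8.png',cv2.convertScaleAbs(f['frame'][:,:,::-1],alpha=1.4))
f=grab_frame('top');cv2.imwrite('pics/t8.png',cv2.convertScaleAbs(f['frame'][:,:,::-1],alpha=1.4))"
```

```text
time_s: 17.52
ee_pos: [611.9, -196.9, 188.7]
ee_rot: [180.0, -0.0, 10.9]
force: [-4.0, -2.5, 3.7]
gripper_width: 41.2
time_s: 18.02
ee_pos: [617.9, -195.7, 192.6]
ee_rot: [180.0, 0.0, 10.9]
force: [-5.4, -1.3, 5.2]
gripper_width: 41.1
[-5.35036685 -1.31445007  5.17482634] [ 0.05449358  0.05598167  0.05419542  0.0152647  -0.00812132 -0.03292969]
```

View pics/w8.png

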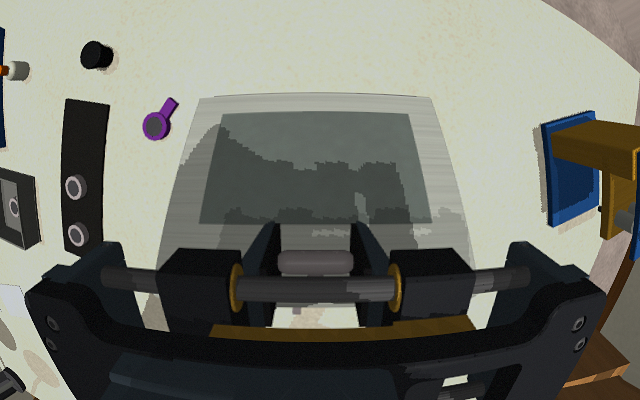

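View pics/s8.png

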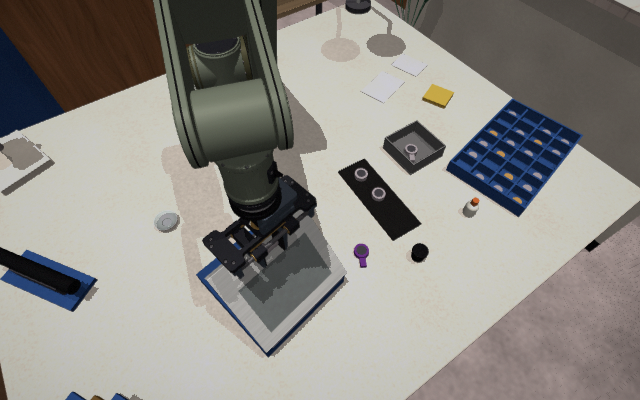

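View pics/t8.png

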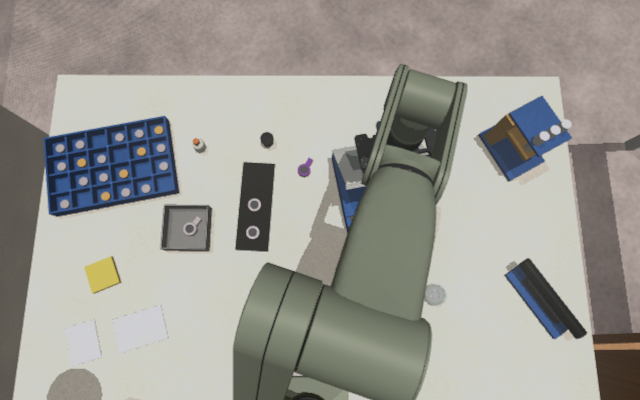

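The cover stands at about 47° by the handle arc, still gripped, and everything else is in place. I let it settle and hand in.

```bash

python3 -m creep '[[1,0,0,0,0,0,0],[1,0,0,0,0,0,0],[1,0,0,0,0,0,0],[1,0,0,0,0,0,0]]' 35
python3 -c "
from workcell import job_done
print(job_done())"
```

```text
time_s: 18.68
ee_pos: [617.9, -195.7, 192.5]
ee_rot: [180.0, 0.0, 10.9]
force: [-4.6, -1.2, 4.4]
gripper_width: 41.2
the job is handed in; nothing more can be done
None
```

I moved the reject blank from the strip into the grey bin and let it go there. Then I tugged the cover's handle upwards with the thumb catch untouched. The cover was free at the starting end, so I left the catch alone. I raised the cover and handed in at about 18.7 s while still gripping it by the bar ends.

- **Cover:** it stands at about 47 degrees, worked out from the handle's height and its distance from the hinge, which agree to about half a degree. The tool was at rest before hand-in, with about 6 N on it, and the grip is set to 35 N.
- **Reject and loose things:** in the last pictures the reject lies in the bin and the good blanks, loupe, dish and bottle look unmoved. I judged this by eye and did not measure them again.
- **Grip width:** it read 41 to 42 mm on the 44 mm bar, and about 35 mm on the 36 mm disc. I put this down to the domed ends and the sensor. The handle did not slip in the wrist pictures.
- **Late change in force:** the force on the tool went from about 5 N downwards to about 5 N upwards over roughly the last 15 degrees of lift. I did not look into why; it is well below the limits.

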